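# Build the solvent filter stack on its receiving jar

## Robot

A 6-joint arm with a two-finger parallel gripper is mounted at the origin on the work surface. World frame = base frame: x ahead of the robot, y to its left, z up, the work surface at z = 0. Lengths are in mm, angles in rad, forces in N, time in s.
With the tool pointing down it reaches from about 275 to 750 mm from the base axis. Payload 10.2 kg.
Tool frame: the origin (TCP) lies between the finger pads; the fingertips stand 17 mm ahead of it and the grasp point (between the pads) lies 2 mm behind it; z points along the fingers, y is the line along which they close (so a half turn about z gives the same grasp; the last joint's range is limited). The gripper opens to 85 mm and grips with 20 to 120 N. Pads are 22 mm wide; open, the fingers measure 114 mm over their backs; the gripper's body (76 mm by 85 mm) begins 54 mm behind the grasp point. The pads swing forward as they close: fully open they stand 13 mm farther back than shut.
Start: joints at [0.898, 0.313, 1.498, -0, 1.331, -0.223], TCP at [228.275, 472.781, 248.294] pointing down, gripper open.
Joint ranges: [-2.94, 2.94], [-0.97, 2.17], [0.19, 2.56], [-1.23, 4.37], [0.02, 3.11], [-2.88, 2.88]. Speed limits (rad/s): [2.39, 2.39, 3.01, 3.14, 3.14, 3.14].

## Interface

Orientations are given as a unit quaternion [w, x, y, z].
In Python, from rig import * gives the robot as it stands.
- The arm moves only by the tool step_arm, never from a script. Its argument "commands" is text: rows parted by semicolons, each of 7 numbers parted by spaces: the opening, from 0 (shut) to 1 (fully open), then the shift along the tool's x, y, z in cm, then the turn, a rotation vector about the tool's x, y, z in rad. In form: hand x y z rx ry rz; .... A call has 1 to 20 rows; each row is the pose to reach, as a shift and turn from the pose commanded when the call began, along the tool's axes at that moment; what a row does not reach only later rows make up. A row lasts 1/12 s, in which the tool goes at most 41.7 mm and 7.16 degrees, less where a joint would pass 70% of its speed; a pose out of reach is approached as far as the arm can. A call with a gripper value outside its range is refused whole. The fingers move at their own pace and stop on an object; "newtons" is the grip in N (left out, the last holds). Time passes only in rows, so rows that repeat a pose let the fingers close. It gives the time, the measured TCP pose, the force, the opening and the grip force at its end, in the units of the state.
- sense(): the state, without advancing time (a new reading comes with each control period).
- capture(name): name is "scene" or "side" or "wrist"; returns the picture (480x640x3 uint8, red, green, blue); there is no depth.
- camera_model(name): a dict with "mtx" (3x3 intrinsics, pixels), "eye" and "rotation" of the camera in the world. Camera axes: x right, y down, z forward; pixel columns grow to the right and rows downward; lengths in mm; the calibration is good to about 2 mm. A picture is of the moment at which its call begins: read the wrist's pose just before it. camera_model takes no time and is no camera call; for the wrist camera it gives the pose at the moment of the call.
- finish_job(): hands the job in; it is judged then, once.
Trained networks look in the newest picture that a camera, given by its name, has taken for a name from the list of things; names that differ only in an ending like _2 or _b are one class to them, and where a whole thing is asked for, a point or a joint stands for the part that bears it (a point fixed in the world has none). Each returns a list of dicts, best first, with "score" (0 to 1); they miss things now and then, are a little off and sometimes report something else, mostly with a low value. They report only what shows in the picture. A call takes as long as a camera call. They do not tell look-alikes from the thing itself.
- search_frame(camera, label): "rect" ([centre column, centre row, width, height] in pixels, round what is visible of it).
- trace(camera, label): "mask" (480x640 bool, what is visible of it) and "rect" ([centre column, centre row, width, height] in pixels, round what is visible of it).
- spot_point(camera, label): "xy" ([column, row] in pixels: a listed point, or the origin of a listed thing).
The state is a dict: "time_s": time; "joints": joint angles; "dq": joint speeds; "tau": joint torques, N m; "eef_pos": TCP position; "ee_rot": TCP orientation; "force": force on the tool from outside, world axes, zero at the start; "wrist_torque": the same for the moment, N m; "grip_width": opening from 0.0 (shut) to 1.0 (fully open); "grip_force": force on a finger pad.
Only numpy, scipy, OpenCV 4.12 (cv2) and the standard library are available. Lean on these libraries where they do the work, as an engineer would, in place of code of your own. Each camera call takes 0.05 s, during which the arm holds its last target. There are 200 camera calls.

## Task

Build the solvent filter on the taller of the two jars: set the plain open collar in the jar's mouth, then the screen with its perforated disc on the collar, then the funnel on the screen, and last the cover with its knob on the funnel, one part at a time, each fully seated and upright in the one below. Set each part down rather than dropping it, leave the short jar empty, and do not disturb the vial, the dish or the solvent bottle.

Things in the scene. Friction and masses are not known exactly. Their poses are not given: they have to be found in the camera images.
- collar: Loose plain white plastic ring, open right through (34 mm bore). 62 mm wide; stands on a 44 mm spigot 8 mm long; origin at the centre of the spigot's underside, z up. Spigot fits any 50 mm socket below (3 mm play) till the shoulder, 8 mm above the origin, meets the rim. 38 mm high; side wall 8 to 38 mm above origin; rim at 38 mm round a 50 mm socket 22 mm deep. About 0.13 kg.
- screen: Loose low steel ring holding a disc perforated with many small holes. 62 mm wide; stands on a 44 mm spigot 8 mm long; origin at the centre of the spigot's underside, z up. Spigot fits any 50 mm socket below (3 mm play) till the shoulder, 8 mm above the origin, meets the rim. 26 mm high; side wall 8 to 26 mm above origin; rim at 26 mm round a 50 mm socket about 14 mm deep. About 0.16 kg.
- funnel: Loose tall steel cup, open at the top, with a 30 mm drain hole. 62 mm wide; stands on a 44 mm spigot 8 mm long; origin at the centre of the spigot's underside, z up. Spigot fits any 50 mm socket below (3 mm play) till the shoulder, 8 mm above the origin, meets the rim. 73 mm high; side wall 8 to 73 mm above origin; rim at 73 mm round the 50 mm opening, 57 mm deep. About 0.26 kg.
- cover: Loose steel disc with a grey knob on top. 62 mm wide; stands on a 44 mm spigot 8 mm long; origin at the centre of the spigot's underside, z up. Spigot fits any 50 mm socket below (3 mm play) till the shoulder, 8 mm above the origin, meets the rim. Disc from 8 to 18 mm above the origin; the upright round knob, 24 mm across, from 18 to 44 mm above the origin is the grip. About 0.14 kg.
- tall_jar: The target: fixed glass jar 72 mm across on a square 94 mm steel foot; its grey neck ring (60 mm outside, 50 mm socket 18 mm deep) has its rim 115 mm above the bench. Origin at the centre of the foot's underside (on the bench), z up.
- short_jar: Not to be used: fixed glass jar 86 mm across on a square 94 mm steel foot, with the same neck ring (60 mm outside, 50 mm socket), its rim only 65 mm above the bench. Origin at the centre of the foot's underside.
- vial: Bystander: loose small amber vial with white cap, 22 mm across, 45 mm high, standing among the parts. Origin at the centre of its underside.
- dish: Bystander: loose shallow white dish, 90 mm across, 18 mm high. Origin at the centre of its underside.
- solvent: Bystander: loose clear solvent bottle with blue cap, 68 mm across, 130 mm high. Origin at the centre of its underside.
There are look-alikes about, which are no part of the job. Leave any black look-alike of the screen alone.

How it is judged (in metres and radians):
On the way, in this order (a step that is already met when the one before it is completed fails the run):
1. the collar is seated in the mouth of the tall jar and released (horizontal distance between collar and tall_jar below 0.008 m and z of collar in the frame of tall_jar between 0.104 and 0.11 m and angle between collar's own z axis and vertical below 0.08 rad and contact force between the fingers and collar below 0.1 N), for 0.2 s.
2. the screen is seated on the collar and released (horizontal distance between screen and collar below 0.008 m and z of screen in the frame of collar between 0.027 and 0.033 m and angle between screen's own z axis and vertical below 0.08 rad and contact force between the fingers and screen below 0.1 N), for 0.2 s.
3. the funnel is seated on the screen and released (horizontal distance between funnel and screen below 0.008 m and z of funnel in the frame of screen between 0.015 and 0.021 m and angle between funnel's own z axis and vertical below 0.08 rad and contact force between the fingers and funnel below 0.1 N), for 0.2 s.
4. the cover is seated on the funnel and released (horizontal distance between cover and funnel below 0.008 m and z of cover in the frame of funnel between 0.062 and 0.068 m and angle between cover's own z axis and vertical below 0.08 rad and contact force between the fingers and cover below 0.1 N), for 0.2 s.
At the end, for the whole second after the job is handed in: Bottom to top on the tall jar: collar, screen, funnel, cover. Each part's shoulder rests on the rim below (height within 3 mm of fully seated, axes within 8 mm, tilt under 0.08 rad), all released and at rest (all of step 1 and all of step 2 and all of step 3 and all of step 4 and linear speed of each of collar, screen, funnel, cover below 0.02 m/s); the robot touches nothing.
It fails at once if the vial, the dish or the solvent bottle is moved more than 20 mm (distance of any of vial, dish, solvent from where it was at the start of the episode above 0.02 m).
It fails at once if a part is dropped (falls free faster than 0.6 m/s, about 2 cm) ((linear speed of collar above 0.6 m/s and contact force between the fingers and collar below 0.1 N) or (linear speed of screen above 0.6 m/s and contact force between the fingers and screen below 0.1 N) or (linear speed of funnel above 0.6 m/s and contact force between the fingers and funnel below 0.1 N) or (linear speed of cover above 0.6 m/s and contact force between the fingers and cover below 0.1 N)).
It also fails if it takes over 90 s, if anything falls off the work surface, if the arm or the gripper's body presses on something with over 40 N, if the wrist force passes 120 N, or if a joint passes its speed limit or range.

## Working session

There is one attempt and no reset: what is moved stays moved. The work goes in short steps, Python scripts to look and compute and a tool call to move; the robot and the scene stay as the last step left them, time stands still between calls to the robot, and variables do not carry over. Pictures are saved under pics/ and viewed, at most 15 in all, crops included, and the job is handed in when it is done.

Besides the shell and the picture viewer there is one more tool, called after "Emit:" as name(argument=value, ...), one argument or row to a line, values as JSON. step_arm: Moves the arm, as the interface text tells. Its arguments: {"type":"object","properties":{"commands":{"type":"string"},"newtons":{"type":"number"}},"required":["commands"]}

```bash
mkdir -p pics; python3 - <<'E'
from rig import *
import cv2
for n in ("scene","side","wrist"):
    im=capture(n); cv2.imwrite(f"pics/{n}0.png",im[:,:,::-1])
    m=camera_model(n); print(n,m["mtx"],m["eye"],m["rotation"])
    for l in ("collar","screen","funnel","cover","tall_jar","short_jar","vial","dish","solvent"):
        try: print(l,[(round(d["score"],2),[round(float(v)) for v in d["rect"]]) for d in search_frame(n,l)][:4],[(round(d["score"],2),[round(float(v)) for v in d["xy"]]) for d in spot_point(n,l)][:4])
        except Exception as e: print(l,e)
print(sense())
E
```

```text
scene [[548.34512026   0.         318.23015161]
 [  0.         548.34512026 243.75415107]
 [  0.           0.           1.        ]] [ 977.84364823  488.01865638 1030.68816508] [-0.09186187  0.33420486  0.90086118 -0.26137643]
collar [(0.59, [338, 196, 30, 30]), (0.29, [186, 201, 36, 54])] []
screen [(0.93, [436, 219, 30, 29]), (0.87, [411, 280, 32, 30]), (0.86, [385, 183, 27, 26]), (0.79, [388, 230, 28, 27])] [(0.93, [410, 285]), (0.88, [433, 222]), (0.87, [386, 236]), (0.86, [385, 189])]
funnel [(0.64, [324, 269, 34, 47])] [(0.76, [322, 280])]
cover [(0.64, [273, 240, 28, 25])] [(0.87, [271, 243])]
tall_jar [(0.57, [421, 352, 64, 65])] [(0.9, [419, 357]), (0.62, [253, 153])]
short_jar [(0.82, [258, 150, 48, 51])] []
vial [(0.65, [329, 232, 6, 16])] [(0.48, [335, 204]), (0.43, [330, 241])]
dish [(0.97, [249, 320, 41, 42])] [(0.59, [251, 322]), (0.41, [321, 280])]
solvent [(0.97, [185, 200, 35, 51])] [(0.59, [188, 215])]
side [[594.36088323   0.         323.57575559]
 [  0.         594.36088323 241.70117896]
 [  0.           0.           1.        ]] [ 435.19747051 -727.31425668  760
[... 1238 characters left out ...]
nt [] []
{'time_s': 2.85, 'joints': array([ 8.97569288e-01,  3.12921461e-01,  1.49770375e+00,  1.97217292e-08,
        1.33099675e+00, -2.23421505e-01]), 'dq': array([ 0.00051854, -0.00175073, -0.00187082,  0.0008549 ,  0.00019847,
       -0.00031138]), 'tau': array([-1.34266586e-03, -4.12175846e+01, -2.59890711e+01, -3.49234997e-04,
        6.76746076e-04, -7.82382671e-06]), 'eef_pos': array([228.29015487, 472.77402932, 248.28177485]), 'ee_rot': array([-6.36013562e-06,  2.23011581e-01,  9.74815795e-01, -1.32009120e-05]), 'force': array([ 0.23416576, -0.08427763, -0.73521542]), 'wrist_torque': array([-0.01110404, -0.03398151, -0.05348096]), 'grip_force': 0.0, 'grip_width': 1.001595132871645}
```

View pics/scene0.png

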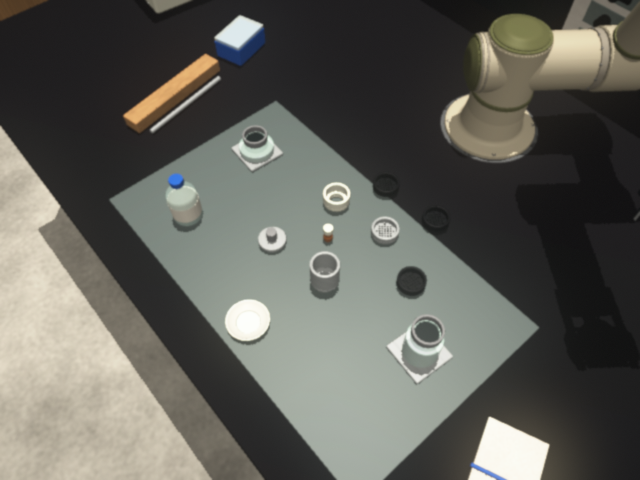

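View pics/side0.png

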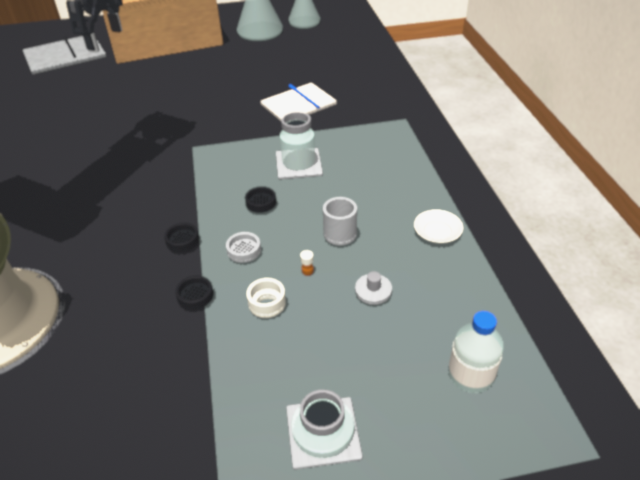

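The scene view shows the collar at (338,197), steel screen (385,231), funnel (324,271), cover (271,239), tall jar (425,340) and vial (329,232). The three black rings are the look-alikes. The side view agrees: collar (267,298), screen (243,247), funnel (340,221), cover (374,288), tall jar (298,146).

```bash
cat > h.py <<'E'
from rig import *
import numpy as np, cv2
from scipy.optimize import least_squares
from scipy.spatial.transform import Rotation as R
def proj(m,P):
    q=m["rotation"]; r=R.from_quat([q[1],q[2],q[3],q[0]])
    c=r.inv().apply(np.atleast_2d(P)-m["eye"]); p=c@np.array(m["mtx"]).T
    return p[:,:2]/p[:,2:]
def ray(m,uv,z):
    q=m["rotation"]; r=R.from_quat([q[1],q[2],q[3],q[0]])
    d=r.apply(np.linalg.inv(m["mtx"])@[uv[0],uv[1],1]); return m["eye"]+d*(z-m["eye"][2])/d[2]
t=np.linspace(0,2*np.pi,90)
def circ(x,y,rad,z): return np.c_[x+rad*np.cos(t),y+rad*np.sin(t),0*t+z]
SH={"collar":[(22,0),(31,8),(31,38)],"screen":[(22,0),(31,8),(31,26)],"funnel":[(22,0),(31,8),(31,73)],
"cover":[(22,0),(31,8),(31,18),(12,44)],"vial":[(11,0),(11,45)],"dish":[(45,18),(30,0)],"solvent":[(34,0),(34,90),(14,130)]}
def box(P): lo,hi=P.min(0),P.max(0); return np.r_[(lo+hi)/2,hi-lo]
def model(l,p):
    if l in SH: return np.vstack([circ(p[0],p[1],r,z) for r,z in SH[l]])
    h,rr=(115,36) if l=="tall_jar" else (65,43)
    a=p[2]+np.pi/4+np.arange(4)*np.pi/2
    return np.vstack([circ(p[0],p[1],30,h),np.c_[p[0]+47*2**.5*np.cos(a),p[1]+47*2**.5*np.sin(a),0*a],np.c_[p[0]+47*2**.5*np.cos(a),p[1]+47*2**.5*np.sin(a),0*a+6]])
E
python3 - <<'E'
from h import *
near={"collar":((338,197),(267,298)),"screen":((385,231),(243,247)),"funnel":((324,271),(340,221)),"cover":((271,239),(374,288)),"tall_jar":((421,350),(298,146)),"short_jar":((257,148),(324,428)),"vial":((328,233),(307,263)),"dish":((248,320),(438,227)),"solvent":((185,200),(477,350))}
cams={n:camera_model(n) for n in("scene","side")}
for n in cams: capture(n)
for l in near:
    obs=[]
    for i,n in enumerate(cams):
        c=[d for d in trace(n,l) if np.hypot(*(np.array(d["rect"][:2])-near[l][i]))<12]
        if c:
            v,u=np.nonzero(c[0]["mask"]); obs.append((n,np.r_[(u.min()+u.max())/2,(v.min()+v.max())/2,np.ptp(u)+1,np.ptp(v)+1]))
    x0=np.r_[ray(cams["scene"],near[l][0],20)[:2],0.3]
    f=lambda p:np.concatenate([(box(proj(cams[n],model(l,p)))-o)[:2] if 1 else 0 for n,o in obs])
    best=None
    for a in ((.1,.6,1.1) if "jar" in l else (0,)):
        f2=lambda p:np.concatenate([(box(proj(cams[n],model(l,p)))-o) for n,o in obs])
        s=least_squares(f2,np.r_[x0[:2],a],loss="soft_l1") if obs else None
        if s is not None and(best is None or s.cost<best.cost):best=s
    if best is None: print(l,"none",x0);continue
    print(l,len(obs),best.x.round(2),best.fun.round(1), [ (ray(cams[n],near[l][i],{"tall_jar":60}.get(l,20))[:2]).round() for i,n in enumerate(cams)])
E
```

```text
collar 2 [457.85 -70.73   0.  ] [ 0.7  0.2 -0.7  0.5  0.4  0.4  0.3  1.5] [array([455., -68.]), array([458., -70.])]
screen 1 [431.9   66.67   0.  ] [-0.   0.  -0.6 -0.1] [array([439.,  70.]), array([432.,  60.])]
funnel 2 [613.02  68.59   0.  ] [ 0.3 -0.1  0.7  0.6  0.3  0.   0.6  1.1] [array([607.,  59.]), array([618.,  90.])]
cover 2 [637.24 -81.05   0.  ] [ 0.  -0.2  1.5  1.1  0.1 -0.1 -0.9  0.9] [array([642., -78.]), array([636., -88.])]
tall_jar 1 [578.76 309.94   2.89] [ 0.   0.   0.1 -0.3] [array([595., 321.]), array([575., 293.])]
short_jar 2 [ 5.0486e+02 -3.1611e+02 -3.3000e-01] [-0.7  0.3 -0.9 -1.3 -0.4 -0.1 -0.9  1. ] [array([ 505., -310.]), array([ 503., -320.])]
vial 2 [537.3   -7.46   0.  ] [ 0.7 -0.   0.2  1.6  0.4  0.3 -0.3  1.1] [array([537.,  -8.]), array([538.,  -5.])]
dish 2 [794.11  40.83   0.  ] [ 0.2 -0.2  0.8  1.2  0.2 -0.1 -0.   0.8] [array([795.,  44.]), array([791.,  33.])]
solvent 2 [ 735.45 -267.36    0.  ] [ 0.9 -0.   1.3  1.1  0.3 -0.   1.5  1.1] [array([ 726., -292.]), array([ 755., -243.])]
```

```bash
cat >> h.py <<'E'
def Rt():
    q=sense()["ee_rot"]; return R.from_quat([q[1],q[2],q[3],q[0]])
def go(*W):
    "print tool shifts in cm from the present pose to world points"
    s=sense(); r=Rt()
    print("t",round(s["time_s"],2),"at",s["eef_pos"].round(1))
    for w in W: print(w,"->",(r.inv().apply(np.array(w)-s["eef_pos"])/10).round(2))
def wfit(l,p,k=(0,1,2,3),n="wrist"):
    "fit x,y of l by its box in the wrist picture, near p"
    m=camera_model(n); capture(n); pr=box(proj(m,model(l,p)))
    for d in trace(n,l):
        v,u=np.nonzero(d["mask"]); o=np.r_[(u.min()+u.max())/2,(v.min()+v.max())/2,np.ptp(u)+1,np.ptp(v)+1]
        f=lambda x:(box(proj(m,model(l,np.r_[x,p[2:]])))-o)[list(k)]
        s=least_squares(f,p[:2],loss="soft_l1"); print(l,round(d["score"],2),"xy",s.x.round(1),"res",s.fun.round(1),"rect",o,"pred",pr.round())
E
python3 - <<'E'
from h import *
s=sense(); m=camera_model("wrist"); q=m["rotation"]; c=R.from_quat([q[1],q[2],q[3],q[0]])
r=Rt(); print("x",r.apply([1,0,0]),"y",r.apply([0,1,0]),"cam off",r.inv().apply(m["eye"]-s["eef_pos"]),"axis",r.inv().apply(c.apply([0,0,1])),"imx",r.inv().apply(c.apply([1,0,0])))
M=camera_model("scene")
for uv in((436,219),(386,184),(411,281)): print("black",ray(M,uv,12)[:2])
go((470,270,300),(458,-71,180))
E
```

```text
x [-9.00554898e-01  4.34742309e-01 -1.32699118e-05] y [ 4.34742309e-01  9.00554898e-01 -1.47285223e-05] cam off [  77.32090928   -1.19362304 -125.12631069] axis [-3.03022110e-01  1.65292915e-04  9.52983512e-01] imx [-1.26532032e-04  9.99999969e-01 -2.13681466e-04]
black [324.93667922 118.83981368]
black [339.89136994 -26.6208019 ]
black [481.1605379  193.01151085]
t 3.85 at [228.3 472.8 248.3]
(470, 270, 300) -> [-30.58  -7.75  -5.17]
(458, -71, 180) -> [-44.33 -38.98   6.83]
```

```bash
python3 -c "
from h import *
go((606,297,290))"
```

```text
t 3.85 at [228.3 472.8 248.3]
(606, 297, 290) -> [-41.66   0.59  -4.17]
```

Emit:
step_arm(
  commands="1 -4 0 -2 0 0 0;1 -8 0 -4.2 0 0 0;1 -12 0 -4.2 0 0 0;1 -16 0 -4.2 0 0 0;1 -20 0 -4.2 0 0 0;1 -24 0 -4.2 0 0 0;1 -28 0.3 -4.2 0 0 0;1 -32 0.6 -4.2 0 0 0;1 -36 0.6 -4.2 0 0 0;1 -40 0.6 -4.2 0 0 0;1 -41.7 0.6 -4.2 0 0 0;1 -41.7 0.6 -4.2 0 0 0;1 -41.7 0.6 -4.2 0 0 0;1 -41.7 0.6 -4.2 0 0 0",
)

```text
time_s: 5.02
eef_pos: [605.7, 297.5, 290.4]
ee_rot: [-0.0, 0.223, 0.975, 0.0]
force: [0.4, 0.2, -0.0]
grip_width: 1.002
grip_force: 0.0
```

```bash
python3 - <<'E'
from h import *
wfit("tall_jar",[578.8,309.9,2.89])
im=capture("wrist"); m=camera_model("wrist")
cv2.imwrite("pics/w1.png",im[:,:,::-1])
for z,r in((115,30),(115,25)): print(z,r,box(proj(m,circ(578.8,309.9,r,z))).round(1))
go((458,-71,180))
E
```

```text
tall_jar 0.69 xy [576.3 308.6] res [-0.1  0.1 -6.  -5.8] rect [310.5 178.  106.  109. ] pred [313. 180. 100. 103.]
115 30 [313.9 195.3  72.6  72.6]
115 25 [313.9 195.7  60.5  60.4]
t 5.17 at [605.5 297.8 290.9]
(458, -71, 180) -> [ -2.69 -39.63  11.07]
```

View pics/w1.png

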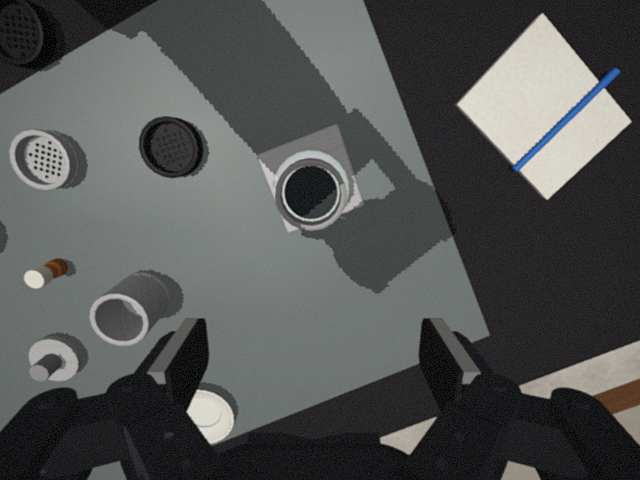

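The wrist view shows the jar rim centred near (312,193). The steel screen is at (45,159), the funnel at (128,310), the cover at (52,360), and the vial at (45,272). I'll fit the rim more finely.

```bash
cat >> h.py <<'E'
def ringfit(im,m,p,z,rad,span=8):
    "best centre (world xy) of a circular edge of radius rad at height z, by mean gradient magnitude along it"
    g=cv2.GaussianBlur(cv2.cvtColor(im,cv2.COLOR_RGB2GRAY).astype(np.float32),(0,0),1)
    gx,gy=cv2.Sobel(g,cv2.CV_32F,1,0),cv2.Sobel(g,cv2.CV_32F,0,1); out=[]
    for dx in np.arange(-span,span+.1,.5):
        for dy in np.arange(-span,span+.1,.5):
            a=proj(m,circ(p[0]+dx,p[1]+dy,rad,z)); b=proj(m,circ(p[0]+dx,p[1]+dy,rad+1,z))-a; b/=np.linalg.norm(b,axis=1)[:,None]
            A=a.astype(np.float32)[None]
            e=cv2.remap(gx,A[...,0],A[...,1],cv2.INTER_LINEAR)[0]*b[:,0]+cv2.remap(gy,A[...,0],A[...,1],cv2.INTER_LINEAR)[0]*b[:,1]
            out.append((np.mean(np.minimum(abs(e),80)),p[0]+dx,p[1]+dy))
    out.sort(reverse=True); return np.round(out[:3],1).tolist()
E
python3 - <<'E'
from h import *
im=cv2.imread("pics/w1.png")[:,:,::-1].copy(); m=camera_model("wrist")
for z,r in((115,30),(115,25)): print(r,ringfit(im,m,(578,309),z,r))
for r in (31,25): print("screen",r,ringfit(im,m,(432,67),26,r),"funnel",ringfit(im,m,(613,68),73,r))
print("cover",ringfit(im,m,(637,-81),18,31),ringfit(im,m,(637,-81),44,12))
E
```

```text
30 [[75.4, 577.0, 308.5], [75.3, 577.0, 308.0], [74.9, 577.5, 308.0]]
25 [[73.4, 571.5, 311.5], [73.3, 571.5, 312.0], [73.1, 571.0, 311.0]]
screen 31 [[79.8, 434.0, 63.5], [79.8, 434.0, 63.0], [79.6, 434.0, 62.5]] funnel [[80.0, 613.5, 65.5], [80.0, 613.0, 66.5], [80.0, 613.0, 66.0]]
screen 25 [[67.7, 428.0, 65.0], [67.6, 432.0, 63.0], [67.3, 433.0, 61.5]] funnel [[80.0, 613.5, 64.5], [80.0, 613.0, 64.5], [80.0, 612.5, 64.5]]
cover [[70.5, 636.5, -84.5], [70.5, 636.0, -84.5], [70.4, 636.5, -85.0]] [[66.9, 636.5, -82.5], [66.5, 636.5, -82.0], [66.4, 636.0, -82.0]]
```

```bash
python3 -c "
from h import *
go((485,-84,213))"
```

```text
t 5.17 at [605.5 297.8 290.9]
(485, -84, 213) -> [ -5.68 -39.63   7.78]
```

Emit:
step_arm(
  commands="1 0 -4 0 0 0 0;1 0 -8 0 0 0 0;1 -1 -12 0 0 0 0;1 -2 -16 1 0 0 0;1 -3 -20 2 0 0 0;1 -4 -24 3 0 0 0;1 -5 -28 4 0 0 0;1 -5.7 -32 5 0 0 0;1 -5.7 -36 6 0 0 0;1 -5.7 -39.6 7.8 0 0 0;1 -5.7 -39.6 7.8 0 0 0;1 -5.7 -39.6 7.8 0 0 0;1 -5.7 -39.6 7.8 0 0 0",
)

```text
time_s: 6.25
eef_pos: [485.8, -83.9, 213.0]
ee_rot: [0.001, 0.223, 0.975, 0.0]
force: [0.7, -0.6, 0.2]
grip_width: 0.998
grip_force: 0.0
```

```bash
python3 - <<'E'
from h import *
m=camera_model("wrist");im=capture("wrist")
cv2.imwrite("pics/w2.png",im[:,:,::-1])
print("collar",[ringfit(im,m,(458,-71),38,r) for r in (31,25)])
print("funnel",ringfit(im,m,(613,66),73,31),"cover",ringfit(im,m,(637,-83),18,31))
go((458,-71,80),(458,-71,25))
E
```

```text
collar [[[80.0, 458.0, -73.0], [80.0, 457.5, -73.5], [80.0, 457.5, -74.0]], [[71.8, 456.5, -66.5], [71.7, 456.5, -72.5], [71.4, 457.5, -75.0]]]
funnel [[80.0, 612.5, 65.0], [80.0, 613.0, 65.0], [79.6, 612.0, 64.5]] cover [[79.7, 636.5, -84.5], [79.7, 636.5, -84.0], [79.7, 636.5, -85.5]]
t 6.3 at [486.1 -83.5 213.1]
(458, -71, 80) -> [ 3.09 -0.09 13.3 ]
(458, -71, 25) -> [ 3.1  -0.09 18.8 ]
```

View pics/w2.png

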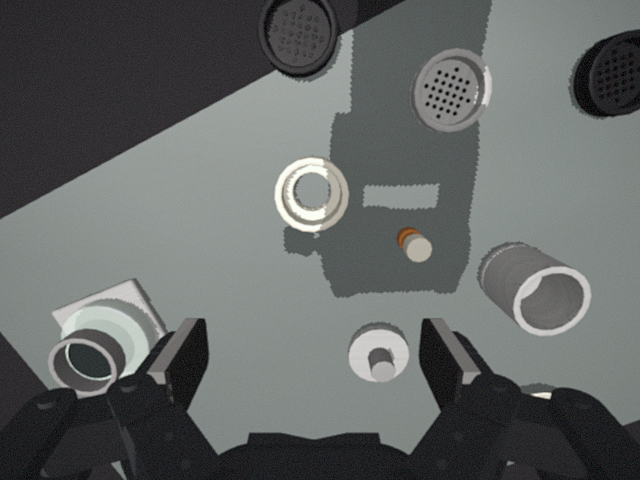

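Wrist view: collar centred at (312,194), vial at (412,243), clear of both fingers. Descending on the collar.

Emit:
step_arm(
  commands="1 3 -0.3 4 0 0 0;1 3 -0.3 8 0 0 0;1 3 -0.3 12 0 0 0;1 3 -0.3 15 0 0 0;1 3 -0.3 17 0 0 0;1 3 -0.3 18.5 0 0 0;1 3 -0.3 19.2 0 0 0;1 3 -0.3 19.2 0 0 0;1 3 -0.3 19.2 0 0 0;0.4 3 -0.3 19.2 0 0 0;0.4 3 -0.3 19.2 0 0 0;0.4 3 -0.3 19.2 0 0 0;0.4 3 -0.3 19.2 0 0 0;0.4 3 -0.3 19.2 0 0 0;0.4 3 -0.3 19.2 0 0 0",
  newtons=30,
)

```text
time_s: 7.55
eef_pos: [458.0, -74.3, 21.6]
ee_rot: [0.001, 0.223, 0.975, -0.0]
force: [-0.8, 1.9, 7.2]
grip_width: 0.71
grip_force: 31.4
```

```bash
python3 - <<'E'
from h import *
m=camera_model("wrist");im=capture("wrist")
cv2.imwrite("pics/w3.png",im[:,:,::-1])
s=sense();print(s["eef_pos"],s["grip_width"],s["grip_force"],s["force"])
E
```

```text
[457.95792053 -74.26459421  21.56987898] 0.7058701021164928 31.393033250933513 [-1.70260764  2.22461347  7.18530316]
```

View pics/w3.png

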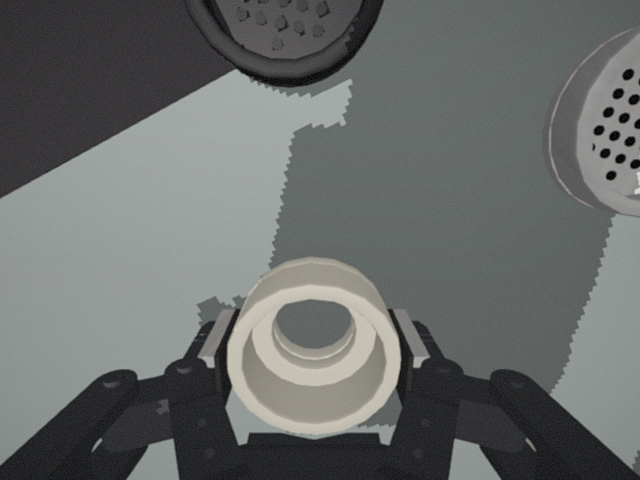

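The collar is gripped; its rim is centred near (314,362) between the pads. Next I'll check its offset and compute the shifts.

```bash
sed -i 's/,80))/,400))/' h.py; python3 - <<'E'
from h import *
m=camera_model("wrist");im=cv2.imread("pics/w3.png")[:,:,::-1].copy()
print([ringfit(im,m,(458,-74),38,r) for r in (31,25)])
im=cv2.imread("pics/w2.png");
go((458,-74,180),(577,308.3,170),(577,308.3,129))
E
```

```text
[[[121.2, 456.5, -75.5], [117.1, 456.0, -75.5], [117.0, 457.0, -74.5]], [[101.8, 456.0, -74.5], [96.3, 456.0, -75.0], [88.1, 456.5, -74.5]]]
t 7.6 at [458.  -74.3  21.6]
(458, -74, 180) -> [ -0.03   0.03 -15.84]
(577, 308.3, 170) -> [  5.87  39.63 -14.85]
(577, 308.3, 129) -> [  5.88  39.63 -10.75]
```

Emit:
step_arm(
  commands="0.4 0 0 -2 0 0 0;0.4 0 0 -6 0 0 0;0.4 0 0 -10 0 0 0;0.4 0 0 -14 0 0 0;0.4 1 4 -15 0 0 0;0.4 2 8 -15 0 0 0;0.4 3 12 -15 0 0 0;0.4 4 16 -15 0 0 0;0.4 5 20 -15 0 0 0;0.4 5.8 24 -15 0 0 0;0.4 5.8 28 -15 0 0 0;0.4 5.8 32 -15 0 0 0;0.4 5.8 36 -15 0 0 0;0.4 5.8 38.5 -15 0 0 0;0.4 5.8 39.6 -15 0 0 0;0.4 5.8 39.6 -15 0 0 0;0.4 5.8 39.6 -14 0 0 0;0.4 5.8 39.6 -12.5 0 0 0;0.4 5.8 39.6 -12 0 0 0;0.4 5.8 39.6 -12 0 0 0",
)

```text
time_s: 9.27
eef_pos: [576.3, 306.4, 138.7]
ee_rot: [-0.001, 0.224, 0.975, -0.001]
force: [-1.0, 0.1, -1.5]
grip_width: 0.702
grip_force: 34.4
```

```bash
python3 - <<'E'
from h import *
s=sense();print(s["eef_pos"],s["grip_width"],s["grip_force"],s["force"])
go((577,308.3,140),(577,308.3,128.6))
o=[]
for n in("scene","side"):
    im=capture(n);m=camera_model(n);z=s["eef_pos"][2]+16.4
    print(n,"collar",ringfit(im,m,(577,308.3),z,31),"jar",ringfit(im,m,(577,308.3),115,30))
    u,v=proj(m,[577,308,120])[0].astype(int); o.append(cv2.resize(im[v-45:v+45,u-60:u+60,::-1],(400,300),interpolation=cv2.INTER_CUBIC))
cv2.imwrite("pics/j1.png",np.hstack(o))
E
```

```text
[576.32482457 306.42806718 138.67004247] 0.7023253664373051 34.447885227855295 [-0.95800173  0.14082261 -1.54992521]
t 9.27 at [576.3 306.4 138.7]
(577, 308.3, 140) -> [ 0.02  0.2  -0.13]
(577, 308.3, 128.6) -> [0.02 0.2  1.01]
scene collar [[56.9, 570.0, 309.3], [56.8, 569.5, 309.8], [56.8, 569.5, 309.3]] jar [[125.2, 584.5, 313.8], [124.2, 584.5, 314.3], [123.7, 585.0, 314.3]]
side collar [[121.1, 574.0, 308.8], [121.0, 574.5, 308.8], [121.0, 574.0, 308.3]] jar [[70.2, 575.5, 312.3], [70.2, 576.0, 312.3], [70.1, 575.5, 312.8]]
```

View pics/j1.png

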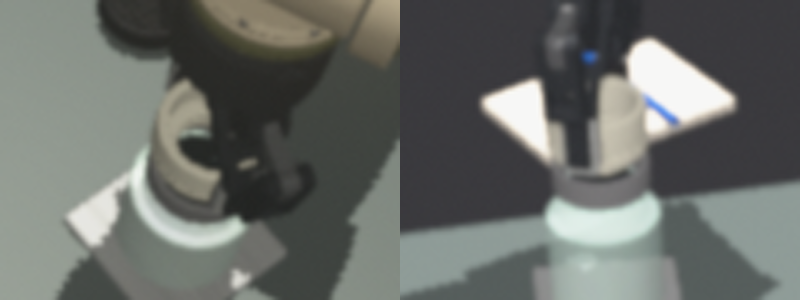

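The collar sits above the neck ring, upright and lined up in both views (scene at left, side at right). Lowering.

Emit:
step_arm(
  commands="0.4 0 0.1 0 0 0 0;0.4 0 0.1 0.3 0 0 0;0.4 0 0.1 0.6 0 0 0;0.4 0 0.1 0.8 0 0 0;0.4 0 0.1 1 0 0 0;0.4 0 0.1 1 0 0 0;0.4 0 0.1 1 0 0 0",
)

```text
time_s: 9.95
eef_pos: [577.6, 308.5, 130.2]
ee_rot: [-0.0, 0.223, 0.975, -0.0]
force: [0.4, 0.2, -1.0]
grip_width: 0.71
grip_force: 34.5
```

Emit:
step_arm(
  commands="0.4 0 0 0.1 0 0 0;0.4 0 0 0.2 0 0 0;0.4 0 0 0.2 0 0 0",
)

```text
time_s: 10.2
eef_pos: [577.7, 308.6, 128.6]
ee_rot: [0.0, 0.223, 0.975, 0.0]
force: [-1.4, -0.3, 1.6]
grip_width: 0.705
grip_force: 34.7
```

Emit:
step_arm(
  commands="0.4 0 0 0.1 0 0 0;0.4 0 0 0.1 0 0 0;0.8 0 0 0.1 0 0 0;1 0 0 0.1 0 0 0;1 0 0 0.1 0 0 0;1 0 0 0.1 0 0 0;1 0 0 -2 0 0 0;1 0 0 -6 0 0 0;1 0 0 -10 0 0 0;1 0 0 -14 0 0 0;1 0 0 -14 0 0 0;1 0 0 -14 0 0 0",
)

```text
time_s: 11.2
eef_pos: [578.2, 308.8, 270.6]
ee_rot: [0.002, 0.223, 0.975, 0.001]
force: [-0.0, -0.7, -0.8]
grip_width: 1.002
grip_force: 0.0
```

```bash
python3 - <<'E'
from h import *
m=camera_model("wrist");im=capture("wrist")
cv2.imwrite("pics/w4.png",im[:,:,::-1])
print(ringfit(im,m,(577.5,308.5),145,31),ringfit(im,m,(577.5,308.5),145,25)[0],ringfit(im,m,(577.5,308.5),145,17)[0])
sc=(433.5,63.2); go((434+27,63.2-13,205))
E
```

```text
[[91.2, 576.0, 307.5], [89.7, 576.5, 307.5], [89.5, 576.0, 307.0]] [91.6, 581.0, 311.5] [122.0, 572.0, 309.5]
t 11.25 at [577.6 308.5 268.2]
(461, 50.2, 205) -> [ -0.73 -28.34   6.31]
```

View pics/w4.png

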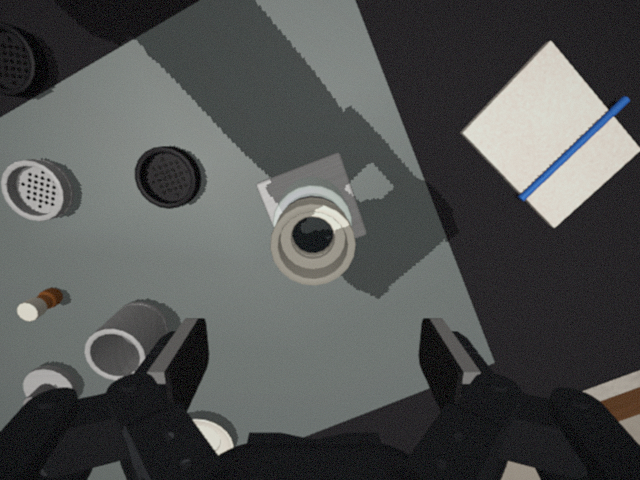

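The collar is seated on the jar: its rim is centred at about (313,240) and it looks square. Now the screen.

Emit:
step_arm(
  commands="1 0 -4 0 0 0 0;1 0 -8 0 0 0 0;1 -0.7 -12 1 0 0 0;1 -0.7 -16 2 0 0 0;1 -0.7 -20 3 0 0 0;1 -0.7 -24 4.5 0 0 0;1 -0.7 -28 6 0 0 0;1 -0.7 -28.3 6.3 0 0 0;1 -0.7 -28.3 6.3 0 0 0;1 -0.7 -28.3 6.3 0 0 0;1 -0.7 -28.3 6.3 0 0 0",
)

```text
time_s: 12.17
eef_pos: [461.4, 51.5, 205.3]
ee_rot: [0.0, 0.223, 0.975, 0.0]
force: [0.6, 0.6, 0.0]
grip_width: 1.0
grip_force: 0.0
```

```bash
python3 - <<'E'
from h import *
m=camera_model("wrist");im=capture("wrist")
p=ringfit(im,m,(433.5,63.2),26,31);print(p, ringfit(im,m,(433.5,63.2),26,25)[0])
print("funnel",ringfit(im,m,(613,65),73,31)[0],ringfit(im,m,(613,65),73,25)[0])
x,y=p[0][1:]; go((x,y,60),(x,y,24))
E
```

```text
[[101.7, 433.5, 62.7], [100.7, 433.0, 62.7], [99.1, 433.5, 62.2]] [108.2, 433.0, 62.2]
funnel [133.8, 612.5, 66.0] [152.3, 612.0, 65.5]
t 12.22 at [461.4  51.6 205.4]
(433.5, 62.7, 60) -> [ 3.   -0.21 14.54]
(433.5, 62.7, 24) -> [ 3.   -0.22 18.14]
```

Emit:
step_arm(
  commands="1 3 -0.2 4 0 0 0;1 3 -0.2 8 0 0 0;1 3 -0.2 12 0 0 0;1 3 -0.2 15 0 0 0;1 3 -0.2 17 0 0 0;1 3 -0.2 18.2 0 0 0;1 3 -0.2 18.3 0 0 0;1 3 -0.2 18.3 0 0 0;0.4 3 -0.2 18.3 0 0 0;0.4 3 -0.2 18.3 0 0 0;0.4 3 -0.2 18.3 0 0 0;0.4 3 -0.2 18.3 0 0 0;0.4 3 -0.2 18.3 0 0 0;0.4 3 -0.2 18.3 0 0 0",
  newtons=35,
)

```text
time_s: 13.38
eef_pos: [434.1, 62.3, 23.7]
ee_rot: [0.002, 0.223, 0.975, 0.001]
force: [1.4, 4.7, 7.2]
grip_width: 0.701
grip_force: 39.8
```

```bash
python3 - <<'E'
from h import *
m=camera_model("wrist");im=capture("wrist")
cv2.imwrite("pics/w5.png",im[:,:,::-1])
print([ringfit(im,m,(433,62),26,r)[:2] for r in (31,25)])
x,y=576.7,307.8;go((x,y,185),(x,y,162))
s=sense();print(s["grip_width"],s["grip_force"],s["force"])
E
```

```text
[[[90.2, 431.5, 61.0], [85.1, 431.0, 61.5]], [[76.1, 437.0, 65.0], [74.7, 437.5, 64.5]]]
t 13.43 at [434.1  62.3  23.7]
(576.7, 307.8, 185) -> [ -2.21  28.34 -16.07]
(576.7, 307.8, 162) -> [ -2.2   28.33 -13.77]
0.6974468735691739 39.83444516983582 [0.91118036 3.51601999 6.56204828]
```

View pics/w5.png

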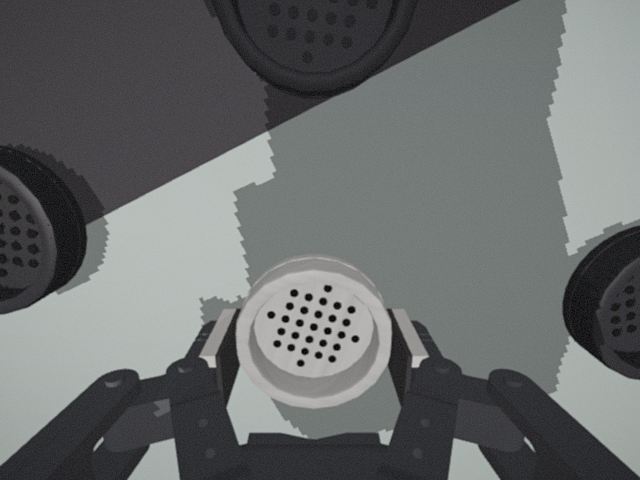

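The steel screen is held, centred at (314,335) between the pads. Carrying it to the jar.

Emit:
step_arm(
  commands="0.4 0 0 -2 0 0 0;0.4 0 0 -6 0 0 0;0.4 0 0 -10 0 0 0;0.4 0 0 -14 0 0 0;0.4 0 2 -17 0 0 0;0.4 -1 6 -17 0 0 0;0.4 -2 10 -17 0 0 0;0.4 -2.3 14 -17 0 0 0;0.4 -2.3 18 -17 0 0 0;0.4 -2.3 22 -17 0 0 0;0.4 -2.3 26 -17 0 0 0;0.4 -2.3 28.4 -17 0 0 0;0.4 -2.3 28.4 -17 0 0 0;0.4 -2.3 28.4 -16 0 0 0;0.4 -2.3 28.4 -15.2 0 0 0;0.4 -2.3 28.4 -15.2 0 0 0;0.4 -2.3 28.4 -15.2 0 0 0",
)

```text
time_s: 14.85
eef_pos: [576.8, 306.7, 173.8]
ee_rot: [-0.001, 0.224, 0.975, -0.0]
force: [-0.0, 0.7, -1.7]
grip_width: 0.696
grip_force: 43.2
```

```bash
python3 - <<'E'
from h import *
go((578.3,308.3,160.7))
o=[]
for n in("scene","side"):
    im=capture(n);m=camera_model(n)
    u,v=proj(m,[577,308,145])[0].astype(int); o.append(cv2.resize(im[v-45:v+45,u-60:u+60,::-1],(400,300),interpolation=cv2.INTER_CUBIC))
cv2.imwrite("pics/j2.png",np.hstack(o))
E
```

```text
t 14.85 at [576.8 306.7 173.8]
(578.3, 308.3, 160.7) -> [-0.07  0.21  1.31]
```

View pics/j2.png

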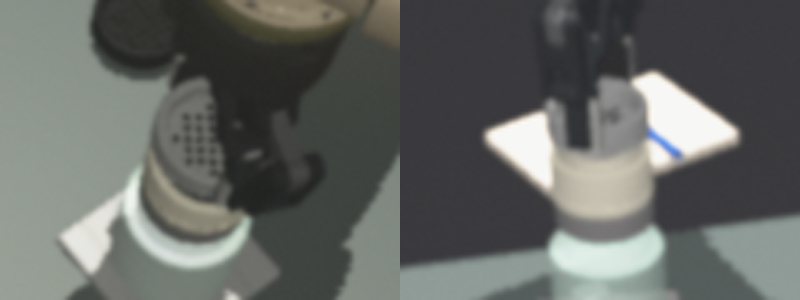

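The screen hovers upright just above the collar, lined up in both views. Lowering.

Emit:
step_arm(
  commands="0.4 0 0.1 0.2 0 0 0;0.4 0 0.1 0.5 0 0 0;0.4 0 0.1 0.8 0 0 0;0.4 0 0.1 1 0 0 0;0.4 0 0.1 1.2 0 0 0;0.4 0 0.1 1.2 0 0 0;0.4 0 0.1 1.2 0 0 0",
)

```text
time_s: 15.53
eef_pos: [577.6, 308.5, 162.2]
ee_rot: [-0.0, 0.223, 0.975, -0.0]
force: [0.4, 0.1, -1.2]
grip_width: 0.695
grip_force: 43.2
```

Emit:
step_arm(
  commands="0.4 0 0 0.1 0 0 0;0.4 0 0 0.2 0 0 0;0.4 0 0 0.2 0 0 0",
)

```text
time_s: 15.78
eef_pos: [577.8, 308.7, 160.9]
ee_rot: [0.0, 0.223, 0.975, 0.0]
force: [-0.6, -0.6, 1.7]
grip_width: 0.696
grip_force: 43.6
```

Contact is beginning; a final 1 mm, then release and back off.

Emit:
step_arm(
  commands="0.4 0 0 0.1 0 0 0;0.4 0 0 0.1 0 0 0;0.8 0 0 0.1 0 0 0;1 0 0 0.1 0 0 0;1 0 0 0.1 0 0 0;1 0 0 0.1 0 0 0;1 0 0 -2 0 0 0;1 0 0 -6 0 0 0;1 0 0 -10 0 0 0;1 0 0 -14 0 0 0;1 0 0 -14 0 0 0;1 0 0 -14 0 0 0",
)

```text
time_s: 16.78
eef_pos: [578.1, 308.7, 302.5]
ee_rot: [0.002, 0.223, 0.975, 0.001]
force: [0.3, 0.3, -0.6]
grip_width: 1.001
grip_force: 0.0
```

```bash
python3 - <<'E'
from h import *
m=camera_model("wrist");im=capture("wrist")
cv2.imwrite("pics/w6.png",im[:,:,::-1])
for z in (157,163,169): print(z,ringfit(im,m,(577,308),z,31)[0],ringfit(im,m,(577,308),z,25)[0])
go((613+27,65.5-13,248))
E
```

```text
157 [79.6, 578.0, 307.0] [68.2, 574.0, 311.5]
163 [77.1, 570.5, 316.0] [78.3, 572.5, 311.5]
169 [71.3, 570.0, 315.5] [80.0, 571.0, 312.0]
t 16.83 at [577.6 308.5 300.1]
(640, 52.5, 248) -> [-16.75 -20.35   5.21]
```

View pics/w6.png

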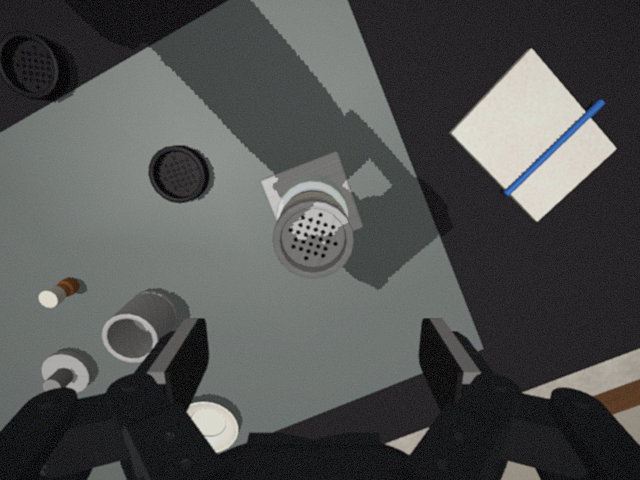

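The screen is seated on the stack, at (313,237). On to the funnel.

Emit:
step_arm(
  commands="1 -2 -3 0 0 0 0;1 -4.5 -6 0 0 0 0;1 -7 -9 0 0 0 0;1 -9.5 -12 1 0 0 0;1 -12 -15 2 0 0 0;1 -14.5 -18 3.5 0 0 0;1 -16.8 -20.4 5.2 0 0 0;1 -16.8 -20.4 5.2 0 0 0;1 -16.8 -20.4 5.2 0 0 0;1 -16.8 -20.4 5.2 0 0 0",
)

```text
time_s: 17.67
eef_pos: [639.9, 52.4, 247.4]
ee_rot: [-0.001, 0.223, 0.975, 0.0]
force: [-0.3, 0.3, -0.5]
grip_width: 0.998
grip_force: 0.0
```

```bash
python3 - <<'E'
from h import *
m=camera_model("wrist");im=capture("wrist")
p=ringfit(im,m,(613,65.5),73,31);print(p, ringfit(im,m,(613,65.5),73,25)[0])
print("cover",ringfit(im,m,(636.5,-84),18,31)[0],ringfit(im,m,(636.5,-84),44,12)[0])
x,y=p[0][1:]; go((x,y,60),(x,y,48))
E
```

```text
[[109.5, 612.5, 65.5], [108.5, 612.0, 65.5], [107.7, 612.5, 65.0]] [142.9, 613.0, 65.5]
cover [170.9, 636.5, -84.0] [105.5, 636.5, -84.0]
t 17.72 at [640.   52.9 248.1]
(612.5, 65.5, 60) -> [ 3.01 -0.06 18.81]
(612.5, 65.5, 48) -> [ 3.01 -0.06 20.01]
```

Emit:
step_arm(
  commands="1 3 -0.1 3 0 0 0;1 3 -0.1 7 0 0 0;1 3 -0.1 11 0 0 0;1 3 -0.1 15 0 0 0;1 3 -0.1 18 0 0 0;1 3 -0.1 20 0 0 0;1 3 -0.1 20 0 0 0;1 3 -0.1 20 0 0 0;0.4 3 -0.1 20 0 0 0;0.4 3 -0.1 20 0 0 0;0.4 3 -0.1 20 0 0 0;0.4 3 -0.1 20 0 0 0;0.4 3 -0.1 20 0 0 0;0.4 3 -0.1 20 0 0 0",
  newtons=45,
)

```text
time_s: 18.88
eef_pos: [613.9, 64.3, 50.9]
ee_rot: [0.002, 0.223, 0.975, 0.001]
force: [-0.8, 2.0, 7.2]
grip_width: 0.71
grip_force: 48.0
```

```bash
python3 - <<'E'
from h import *
m=camera_model("wrist");im=capture("wrist")
print([ringfit(im,m,(612.5,65.5),73,r)[:2] for r in (31,25)])
s=sense();p=s["eef_pos"];print(s["grip_width"],s["grip_force"],s["force"]);
x,y=578,308.5;go((x,y,p[2]+155))
E
```

```text
[[[87.8, 607.5, 66.0], [85.4, 608.0, 66.0]], [[83.5, 611.5, 64.0], [80.0, 612.0, 64.0]]]
0.7128163764614089 48.04293209686875 [-0.70702674  2.10500878  6.08224186]
t 18.93 at [613.9  64.3  50.9]
(578, 308.5, np.float64(205.89905395805692)) -> [ 13.79  20.46 -15.51]
```

Emit:
step_arm(
  commands="0.4 0 0 -2 0 0 0;0.4 0 0 -6 0 0 0;0.4 0 0 -10 0 0 0;0.4 0 0 -14 0 0 0;0.4 1 1 -18 0 0 0;0.4 3 4 -19 0 0 0;0.4 5.5 7 -19 0 0 0;0.4 8 10 -19 0 0 0;0.4 10.5 13 -19 0 0 0;0.4 12 16 -19 0 0 0;0.4 13.2 19 -19 0 0 0;0.4 13.8 20.4 -19 0 0 0;0.4 13.8 20.4 -19 0 0 0;0.4 13.8 20.4 -18.5 0 0 0;0.4 13.8 20.4 -17.6 0 0 0;0.4 13.8 20.4 -17.6 0 0 0;0.4 13.8 20.4 -17.6 0 0 0",
)

```text
time_s: 20.35
eef_pos: [577.1, 306.5, 223.6]
ee_rot: [-0.001, 0.224, 0.975, -0.0]
force: [0.3, -0.6, -2.5]
grip_width: 0.711
grip_force: 50.2
```

```bash
python3 - <<'E'
from h import *
go((578,308.5,205.9))
o=[]
for n in("scene","side"):
    im=capture(n);m=camera_model(n)
    u,v=proj(m,[577,308,175])[0].astype(int); o.append(cv2.resize(im[v-45:v+45,u-60:u+60,::-1],(400,300),interpolation=cv2.INTER_CUBIC))
cv2.imwrite("pics/j3.png",np.hstack(o))
E
```

```text
t 20.35 at [577.1 306.5 223.6]
(578, 308.5, 205.9) -> [0.01 0.22 1.77]
```

View pics/j3.png

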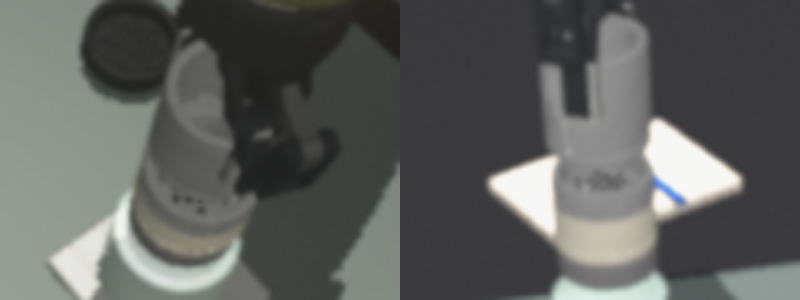

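The funnel is above the screen, perhaps 2 mm off to the left in the side view. I'll settle the arm and measure in all views before lowering.

Emit:
step_arm(
  commands="0.4 0 0 0.4 0 0 0;0.4 0 0 0.7 0 0 0;0.4 0 0 0.7 0 0 0;0.4 0 0 0.7 0 0 0",
)

```text
time_s: 20.78
eef_pos: [577.1, 307.6, 217.0]
ee_rot: [-0.0, 0.223, 0.975, -0.0]
force: [0.5, -0.0, -2.6]
grip_width: 0.713
grip_force: 50.3
```

```bash
python3 - <<'E'
from h import *
go((578,308.5,205.9)); p=sense()["eef_pos"]; z0=p[2]-50.9
m=camera_model("side");im=capture("side")
print("funnel top",ringfit(im,m,p,z0+73,31)[0],ringfit(im,m,p,z0+73,25)[0])
s=[]
# left/right silhouette edges: funnel wall vs screen wall vs collar wall rows
g=cv2.GaussianBlur(im,(0,0),.8).astype(int)
for nm,z in (("funnel",z0+15),("funnel",z0+25),("screen",152),("collar",128)):
    c=proj(m,[577.5,308.5,z])[0]; pl=proj(m,circ(577.5,308.5,31,z)); v=int(round(c[1]))
    row=g[v,:].sum(1); lo,hi=int(pl[:,0].min()),int(pl[:,0].max()); d=np.abs(np.gradient(row.astype(float)))
    L=lo-6+np.argmax(d[lo-6:lo+7]);H=hi-6+np.argmax(d[hi-6:hi+7]); print(nm,z,"c pred",c.round(1),"edges",L,H,"mid",(L+H)/2,pl[:,0].min().round(1),pl[:,0].max().round(1))
im=capture("wrist");m=camera_model("wrist");print("wrist",[ringfit(im,m,p,z0+73,r)[0] for r in(31,25)])
E
```

```text
t 20.78 at [577.1 307.6 217. ]
(578, 308.5, 205.9) -> [-0.04  0.12  1.11]
funnel top [58.0, 575.6, 305.6] [62.9, 582.1, 309.1]
funnel 181.1338155695246 c pred [294.6  89.5] edges 277 308 mid 292.5 278.7 310.5
funnel 191.1338155695246 c pred [294.3  84.8] edges 277 308 mid 292.5 278.3 310.3
screen 152 c pred [295.4 102.8] edges 280 310 mid 295.0 279.8 311.1
collar 128 c pred [296.1 113.3] edges 280 311 mid 295.5 280.6 311.5
wrist [[82.5, 576.1, 306.6], [77.8, 575.1, 307.1]]
```

Emit:
step_arm(
  commands="0.4 -0.1 0.1 0.3 0 0 0;0.4 -0.1 0.1 0.6 0 0 0;0.4 -0.1 0.1 0.8 0 0 0;0.4 -0.1 0.1 0.9 0 0 0;0.4 -0.1 0.1 0.9 0 0 0;0.4 -0.1 0.1 0.9 0 0 0",
)

```text
time_s: 21.38
eef_pos: [578.5, 308.1, 208.3]
ee_rot: [-0.0, 0.223, 0.975, -0.0]
force: [-0.2, 0.7, -2.0]
grip_width: 0.713
grip_force: 50.3
```

Emit:
step_arm(
  commands="0.4 0 0 0.1 0 0 0;0.4 0 0 0.2 0 0 0;0.4 0 0 0.2 0 0 0;0.4 0 0 0.2 0 0 0",
)

```text
time_s: 21.72
eef_pos: [578.5, 308.1, 206.2]
ee_rot: [-0.0, 0.223, 0.975, -0.0]
force: [-0.2, 0.7, -2.4]
grip_width: 0.712
grip_force: 50.3
```

Emit:
step_arm(
  commands="0.4 0 0 0.1 0 0 0;0.4 0 0 0.1 0 0 0;0.4 0 0 0.1 0 0 0",
)

```text
time_s: 21.97
eef_pos: [578.6, 308.1, 205.9]
ee_rot: [0.0, 0.223, 0.975, 0.0]
force: [-2.1, 0.2, 3.5]
grip_width: 0.71
grip_force: 50.7
```

Contact at exactly the expected height; releasing.

Emit:
step_arm(
  commands="0.4 0 0 0.1 0 0 0;0.8 0 0 0.1 0 0 0;1 0 0 0.1 0 0 0;1 0 0 0.1 0 0 0;1 0 0 0.1 0 0 0;1 0 0 -2 0 0 0;1 0 0 -6 0 0 0;1 0 0 -10 0 0 0;1 0 0 -14 0 0 0;1 0 0 -14 0 0 0;1 0 0 -14 0 0 0;1 0 0 -14 0 0 0",
)

```text
time_s: 22.97
eef_pos: [578.5, 308.1, 344.2]
ee_rot: [-0.001, 0.223, 0.975, -0.0]
force: [-0.7, 0.3, -1.9]
grip_width: 0.999
grip_force: 0.0
```

```bash
python3 - <<'E'
from h import *
m=camera_model("wrist");im=capture("wrist")
cv2.imwrite("pics/w7.png",im[:,:,::-1])
print([ringfit(im,m,(577.5,308),228,r)[:2] for r in(31,25)])
go((636.5+27,-84-13,200))
E
```

```text
[[[84.8, 577.5, 307.5], [84.1, 578.0, 307.5]], [[99.9, 577.0, 308.0], [99.0, 576.5, 308.0]]]
t 23.02 at [578.4 308.  343.6]
(663.5, -97, 200) -> [-25.31 -32.74  14.37]
```

View pics/w7.png

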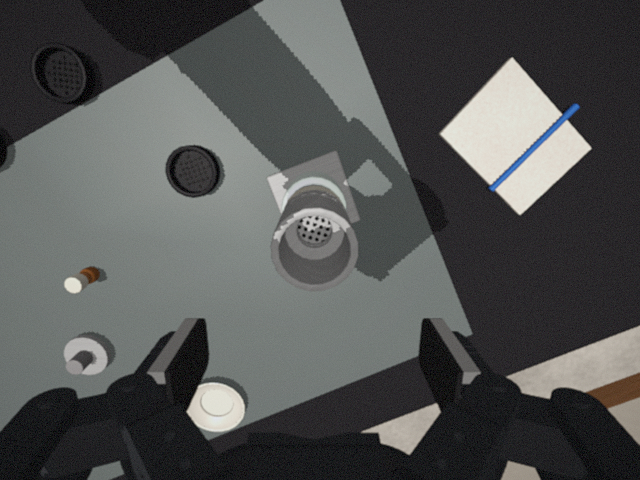

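The funnel is seated, its rim concentric on the stack at (315,250). Last is the cover.

Emit:
step_arm(
  commands="1 -2 -2.6 0 0 0 0;1 -4.5 -5.8 0 0 0 0;1 -7 -9 1 0 0 0;1 -9.5 -12.2 3 0 0 0;1 -12 -15.4 5 0 0 0;1 -14.5 -18.6 7 0 0 0;1 -17 -21.8 9 0 0 0;1 -19.5 -25 11 0 0 0;1 -22 -28.2 13 0 0 0;1 -24 -31 14 0 0 0;1 -25.3 -32.7 14.4 0 0 0;1 -25.3 -32.7 14.4 0 0 0;1 -25.3 -32.7 14.4 0 0 0;1 -25.3 -32.7 14.4 0 0 0",
)

```text
time_s: 24.18
eef_pos: [663.9, -95.8, 200.5]
ee_rot: [-0.001, 0.223, 0.975, 0.0]
force: [-0.8, 0.2, 0.0]
grip_width: 1.002
grip_force: 0.0
```

```bash
python3 - <<'E'
from h import *
m=camera_model("wrist");im=capture("wrist")
p=ringfit(im,m,(636.5,-84),18,31);print(p, ringfit(im,m,(636.5,-84),44,12)[:2])
x,y=p[0][1:]; go((x,y,60),(x,y,37))
E
```

```text
[[120.5, 637.0, -84.5], [119.2, 637.0, -84.0], [118.0, 636.5, -84.5]] [[115.0, 635.0, -84.0], [112.5, 635.5, -84.0]]
t 24.23 at [664.  -95.2 201.1]
(637.0, -84.5, 60) -> [ 2.89 -0.21 14.11]
(637.0, -84.5, 37) -> [ 2.88 -0.21 16.41]
```

Emit:
step_arm(
  commands="1 2.9 -0.2 3 0 0 0;1 2.9 -0.2 7 0 0 0;0.8 2.9 -0.2 11 0 0 0;0.7 2.9 -0.2 14 0 0 0;0.7 2.9 -0.2 16 0 0 0;0.7 2.9 -0.2 16.3 0 0 0;0.7 2.9 -0.2 16.3 0 0 0;0.1 2.9 -0.2 16.3 0 0 0;0.1 2.9 -0.2 16.3 0 0 0;0.1 2.9 -0.2 16.3 0 0 0;0.1 2.9 -0.2 16.3 0 0 0;0.1 2.9 -0.2 16.3 0 0 0;0.1 2.9 -0.2 16.3 0 0 0;0.1 2.9 -0.2 16.3 0 0 0;0.1 2.9 -0.2 16.3 0 0 0",
  newtons=40,
)

```text
time_s: 25.48
eef_pos: [638.0, -85.6, 40.3]
ee_rot: [0.001, 0.223, 0.975, -0.0]
force: [-1.7, 1.6, 5.8]
grip_width: 0.265
grip_force: 38.9
```

```bash
python3 - <<'E'
from h import *
m=camera_model("wrist");im=capture("wrist")
cv2.imwrite("pics/w8.png",im[:,:,::-1])
print(ringfit(im,m,(636.5,-84),18,31)[:2])
s=sense();p=s["eef_pos"];print(s["grip_width"],s["grip_force"],s["force"]);
go((578.5,308.5,p[2]+220))
E
```

```text
[[71.4, 636.5, -86.0], [69.9, 636.0, -86.0]]
0.2638925720206179 38.906477093696594 [-0.77226343  1.87353775  6.17352764]
t 25.53 at [638.  -85.6  40.2]
(578.5, 308.5, np.float64(260.24689914121126)) -> [ 22.43  32.92 -22.04]
```

View pics/w8.png

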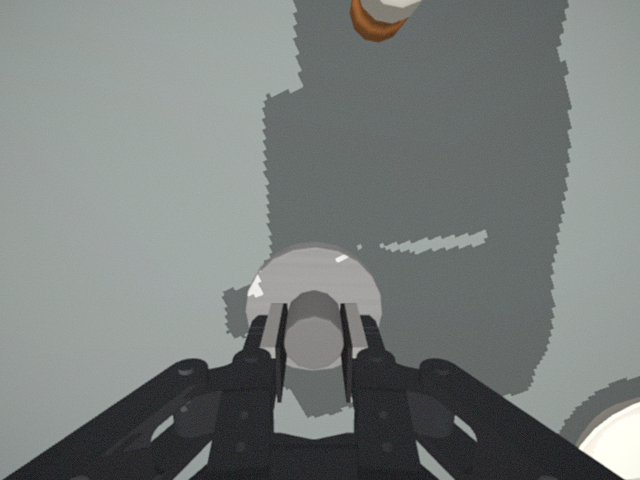

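The cover is held by its knob at (314,343), between the pads. Lifting and carrying.

Emit:
step_arm(
  commands="0.1 0 0 -2 0 0 0;0.1 0 0 -6 0 0 0;0.1 0 0 -10 0 0 0;0.1 0 0 -14 0 0 0;0.1 1 1 -18 0 0 0;0.1 2 2.5 -22 0 0 0;0.1 4 5.5 -25 0 0 0;0.1 6 8.5 -26 0 0 0;0.1 8 11.5 -26 0 0 0;0.1 10 14.5 -26 0 0 0;0.1 12 17.5 -26 0 0 0;0.1 14 20.5 -26 0 0 0;0.1 16 23.5 -26 0 0 0;0.1 18 26.5 -26 0 0 0;0.1 20 29.5 -26 0 0 0;0.1 22 32.3 -26 0 0 0;0.1 22.4 32.9 -25.5 0 0 0;0.1 22.4 32.9 -24.5 0 0 0;0.1 22.4 32.9 -23.8 0 0 0;0.1 22.4 32.9 -23.8 0 0 0",
)

```text
time_s: 27.2
eef_pos: [578.4, 306.5, 274.1]
ee_rot: [-0.001, 0.224, 0.975, -0.001]
force: [0.2, -0.5, -2.2]
grip_width: 0.267
grip_force: 39.6
```

Emit:
step_arm(
  commands="0.1 0 0 0 0 0 0;0.1 0 0 0 0 0 0;0.1 0 0 0 0 0 0",
)

```text
time_s: 27.45
eef_pos: [579.0, 307.3, 276.9]
ee_rot: [0.0, 0.224, 0.975, 0.0]
force: [0.5, 0.5, -1.3]
grip_width: 0.264
grip_force: 39.6
```

```bash
python3 - <<'E'
from h import *
go((578.6,308.3,260.2))
o=[]
for n in("scene","side"):
    im=capture(n);m=camera_model(n)
    u,v=proj(m,[577,308,225])[0].astype(int); v=max(v,45); o.append(cv2.resize(im[v-45:v+45,u-60:u+60,::-1],(400,300),interpolation=cv2.INTER_CUBIC))
cv2.imwrite("pics/j4.png",np.hstack(o))
E
```

```text
t 27.45 at [579.  307.3 276.9]
(578.6, 308.3, 260.2) -> [0.08 0.07 1.67]
```

View pics/j4.png

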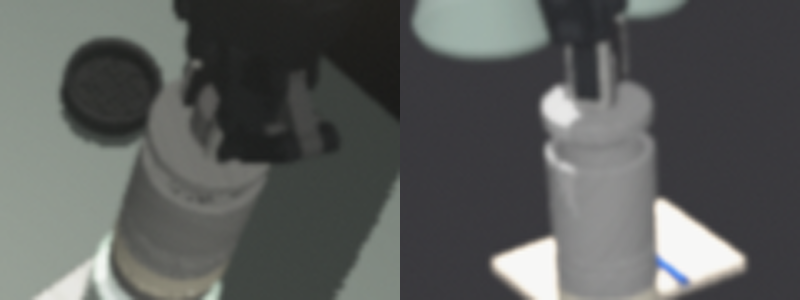

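The cover hovers upright over the funnel mouth, lined up to within a millimetre or two. Lowering.

Emit:
step_arm(
  commands="0.1 0 0 0.4 0 0 0;0.1 0 0.1 0.8 0 0 0;0.1 0 0.1 1.1 0 0 0;0.1 0 0.1 1.3 0 0 0;0.1 0 0.1 1.4 0 0 0;0.1 0 0.1 1.4 0 0 0;0.1 0 0.1 1.4 0 0 0",
)

```text
time_s: 28.13
eef_pos: [579.0, 309.1, 262.4]
ee_rot: [0.0, 0.223, 0.975, 0.0]
force: [-1.2, -0.2, -0.9]
grip_width: 0.264
grip_force: 39.6
```

Emit:
step_arm(
  commands="0.1 0 0 0.1 0 0 0;0.1 0 0 0.2 0 0 0;0.1 0 0 0.2 0 0 0;0.1 0 0 0.2 0 0 0",
)

```text
time_s: 28.47
eef_pos: [579.0, 309.0, 260.3]
ee_rot: [0.0, 0.223, 0.975, 0.0]
force: [0.0, 0.6, -0.3]
grip_width: 0.262
grip_force: 39.6
```

Emit:
step_arm(
  commands="0.1 0 0 0.1 0 0 0;0.1 0 0 0.1 0 0 0;0.1 0 0 0.1 0 0 0;0.5 0 0 0.1 0 0 0;0.7 0 0 0.1 0 0 0;0.7 0 0 0.1 0 0 0;0.7 0 0 0.1 0 0 0;0.7 0 0 -2 0 0 0;0.7 0 0 -6 0 0 0;0.7 0 0 -10 0 0 0;0.7 0 0 -10 0 0 0;0.7 0 0 -10 0 0 0",
)

```text
time_s: 29.47
eef_pos: [579.3, 309.2, 362.5]
ee_rot: [0.002, 0.223, 0.975, 0.001]
force: [0.2, 0.0, -1.2]
grip_width: 0.699
grip_force: 0.0
```

```bash
python3 - <<'E'
from h import *
s=sense();print(s["eef_pos"],s["force"])
o=[]
for n in("side","wrist"):
    im=capture(n);m=camera_model(n)
    print(n,"cover",ringfit(im,m,(578,308),238,31)[0])
    u,v=proj(m,[577,308,190])[0].astype(int); h=75 if n=="side" else 150; v=max(v,h); c=im[v-h:v+h,max(u-h*4//3,0):u+h*4//3,::-1]; o.append(cv2.resize(c,(400,300),interpolation=cv2.INTER_CUBIC))
cv2.imwrite("pics/j5.png",np.hstack(o))
E
```

```text
[579.30493834 309.16225644 362.52355379] [ 0.16819106  0.01245569 -1.19958598]
side cover [134.6, 576.5, 313.5]
wrist cover [87.1, 577.0, 308.5]
```

View pics/j5.png

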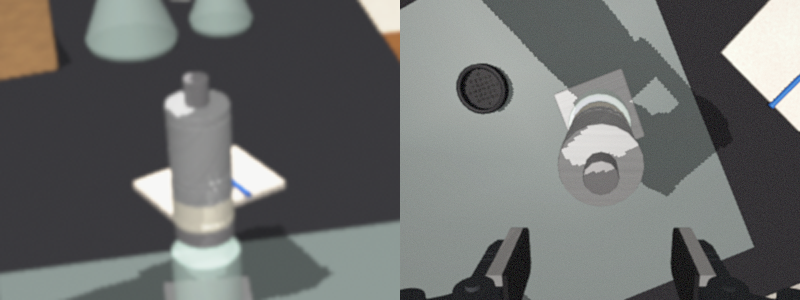

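The stack stands straight with every part flush and the cover on top, and the gripper is clear. Handing in.

```bash
python3 -c "
from rig import *
print(finish_job())"
```

```text
the job is handed in; nothing more can be done
None
```

The solvent filter is built on the tall jar (collar, screen, funnel, cover) and handed in at about 30 s; the last pictures showed every part flush and the stack upright, but the hand-in returned no verdict.

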